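# Load the tube mixer, flip its clamp and switch it on

## Task

Take the rack with the pink caps out of the intake stand and stand it on the tube mixer's dark pad, lengthways between the two fences and centred along them, keeping it upright all the way. Once it is let go, flip the red-knobbed toggle clamp over so that it holds the rack down, and only then switch the mixer on by pushing down the red half of its rocker switch with a fingertip. Leave the other racks and everything else on the bench where they are.

Things in the scene. Friction and masses are not known exactly. Their poses are not given: they have to be found in the camera images.
- rack_mid (a point): Centre of the rack to load, 31 mm above its underside. Rigid, 0.11-0.23 kg: orange block 58 (x) x 42 (y) x 40 mm high with six pink caps, tops at 62 mm; either way round is alike. Starts in any bay of the stand. There only its long sides can be gripped (42 mm), between the fences only its ends (58 mm): put it down on free bench and take it again the other way.
- stand: Intake stand, fixed, left or right, yaw varies: grey base 216 (x) x 64 (y) x 10 mm high, origin at the centre of its underside. Three bays at x = -70, 0, 70 mm, a rack on the base in each (long axis along x). Clear dividers 6 mm thick, 44 mm wide at x = -105, -35, 35, 105 mm, up to z = 65 mm, 3 mm clear of the racks' ends.
- mixer: Tube mixer, fixed, left or right, yaw varies; white housing x -110 to 65, y -60 to 100, deck at z = 60 mm; origin on the bench under the pad's centre. Aluminium fences 5 mm thick at y = -26.5 and 26.5 mm (48 mm between), x -24 to 24, up to z = 118. Clamp post x -17 to 17, y 47 to 64, up to z = 144. Rocker at x -85, y 10; grey dial, 14 mm high, at x -85, y -35.
- mixer_pad (a point): Centre of the mixer's dark pad, 62 x 46 mm, flush with the deck at z = 60 mm; axes as the mixer's. The rack's long axis lies along this x.
- clamp (a joint): Toggle clamp's angle, rad: 0 = open, leaning 0.7 outwards (mixer's +y) from vertical; grows as it swings in over the rack. Hinge axis along the mixer's x at y = 50, z = 136 mm. Over-centre: falls back open below 0.7, snaps shut by itself beyond. About 2 N at the knob moves it. About 2.27 lying on a rack's caps, 2.45 at its stop with nothing under it.
- clamp_knob (a point): Centre of the red ball knob (20 mm across) at the end of the clamp's steel arm (16 mm wide in x, 12 mm thick), 64 mm from the hinge. Open, it is at mixer x 0, y 91, z 185 mm; push it from its outer side towards the mixer's -y until it is past vertical (y 50).
- mains (a joint): Rocker switch's angle, rad: 0 = off (red half up), 0.5 = on (red half down). Over-centre at 0.25: it snaps to the nearer end; about 5 N on the red half flips it. Hinge axis along the mixer's x, at mixer x -85, y 10, z 70 mm.
- mains_red (a point): Point on the top of the rocker's red half, 12 mm to the mixer's +y side of its hinge; the half is 24 (x) x 19 (y) mm. Press here straight down about 8 mm. The black half is on the other side.
- rack_blue_mid (a point): Centre of a like rack with blue caps, in another bay: leave it.
- rack_white_mid (a point): Centre of a like rack with white caps, in another bay: leave it.
- jar: Jar with a blue lid, 50 mm across, 75 mm high, loose on the bench in the middle; origin at the centre of its underside. Leave it.
- timer: White bench timer 50 x 50 x 25 mm with a small display, loose on the bench in the middle; origin at the centre of its underside. Leave it.
- beaker: Clear beaker, 64 mm across, 80 mm high, loose, towards the back; origin at the centre of its underside. Leave it.
- cap_tray: Blue open tray 110 x 80 x 30 mm, loose, at one side; origin at the centre of its underside. Leave it.
- spray: Bottle with a red cap, 60 mm across, 150 mm high, loose, at one side; origin at the centre of its underside. Leave it.
Things that resemble listed ones, but are neither listed nor needed, are in the scene too. Leave any purple look-alike of the mixer alone.

How it is judged:
By the outcome, as a careful person would: the job done as asked, in the order asked, and still so for the second after the job is handed in, with the robot touching nothing.
It also fails if it takes over 72 s, if anything falls off the work surface, if the arm or the gripper's body presses on something with over 40 N, if the wrist force passes 120 N, or if a joint passes its speed limit or range.

## Robot

A 6-joint arm with a two-finger parallel gripper is mounted at the origin on the work surface. World frame = base frame: x ahead of the robot, y to its left, z up, the work surface at z = 0. Lengths are in mm, angles in rad, forces in N, time in s.
With the tool pointing down it reaches from about 350 to 875 mm from the base axis. Payload 4.2 kg.
Tool frame: the origin (TCP) lies between the finger pads; the fingertips stand 11 mm ahead of it and the grasp point (between the pads) lies 8 mm behind it; z points along the fingers, y is the direction in which the jaws open and shut (so a half turn about z gives the same grasp; the last joint's range is limited). The gripper opens to 85 mm and grips with 20 to 120 N. Pads are 22 mm wide; open, the fingers measure 114 mm over their backs; the gripper's body (76 mm by 85 mm) begins 54 mm behind the grasp point. The pads swing forward as they close: fully open they stand 13 mm farther back than shut.
Start: joints at [1.572, 0.385, 0.008, 0, -1.194, -0.259], TCP at [159.314, 604.333, 242.312] pointing down, gripper open.
Joint ranges: [-3.14, 3.14], [-1.21, 2.06], [-1.07, 1.41], [-3.16, 2.05], [-2.99, -0.16], [-3.1, 3.1]. Speed limits (rad/s): [2.79, 2.79, 3.14, 3.14, 3.14, 3.14].

## Interface

Orientations are given as a unit quaternion [x, y, z, w].
In Python, from bench import * gives the robot as it stands.
- The arm moves only by the tool servo_tool, never from a script. Its argument "rows" is a list of rows, each a list of 7 numbers: the opening, from 0 (shut) to 1 (fully open), then the shift along the tool's x, y, z in cm, then the turn, a rotation vector about the tool's x, y, z in degrees. A call has 1 to 12 rows; each row shifts and turns the commanded pose from where the row before left it, along the tool's axes as they then stand; what a row does not reach is not made up. A row lasts 1/10 s, in which the tool goes at most 50 mm and 8.59 degrees, less where a joint would pass 70% of its speed; a pose out of reach is approached as far as the arm can. A call is refused whole if a number of a shift passes 5 or a number of a turn 8.59, either way. A call with a gripper value outside its range is refused whole. The fingers move at their own pace and stop on an object; the grip force is fixed at half the most. Time passes only in rows, so rows that do not move let the fingers close. It gives the time, the measured TCP pose, the force and the opening at its end, in the units of the state.
- read_state(): the state, without advancing time (a new reading comes with each control period).
- get_image(name): name is "scene" or "top" or "wrist"; returns a dict with "image" (384x512x3 uint8, red, green, blue), "mtx" (3x3 intrinsics, pixels), "extrinsics" (4x4, takes a point from camera to world coordinates). Camera axes: x right, y up, looking along -z (the intrinsics and any distortion apply to the point x, -y, -z); pixel columns grow to the right and rows downward; lengths in mm; the calibration is good to about 2 mm. A picture is of the moment at which its call begins. There is no depth.
- job_done(): hands the job in, once; it reports no verdict.
The state is a dict: "clock": time; "joints": joint angles; "joint_vel": joint speeds; "joint_efforts": joint torques, N m; "position": TCP position; "ee_rot": TCP orientation; "contact_force": force on the tool from outside, world axes, zero at the start; "wrist_torque": the same for the moment, N m; "gripper_width": finger opening in mm.
Only numpy, scipy, OpenCV 4.12 (cv2) and the standard library are available. Lean on these libraries where they do the work, as an engineer would, in place of code of your own. Each camera call takes 0.05 s, during which the arm holds its last target. There are 200 camera calls.

## Working session

There is one attempt and no reset: what is moved stays moved. The work goes in short steps, Python scripts to look and compute and a tool call to move; the robot and the scene stay as the last step left them, time stands still between calls to the robot, and variables do not carry over. Pictures are saved under pics/ and viewed, about 8 in all and at most 12, crops included, and the job is handed in when it is done.

Besides the shell and the picture viewer there is one more tool, called after ">>>" as name([rows], argument=value, ...), one row to a line, values as JSON. servo_tool: Moves the arm, as the interface text tells. Its arguments: {"type":"object","properties":{"rows":{"type":"array","items":{"type":"array","items":{"type":"number"}}}},"required":["rows"]}

```bash
mkdir -p pics; cat > h.py <<'E'
from bench import *
import numpy as np, cv2
from scipy.spatial.transform import Rotation as R
def snap(n,f,crop=None,s=1):
    g=get_image(n); np.savez('pics/'+f+'.npz',**{k:g[k] for k in('image','mtx','extrinsics')})
    im=g['image'][:,:,::-1]
    if crop: x0,y0,x1,y1=crop; im=im[y0:y1,x0:x1]
    cv2.imwrite('pics/'+f+'.png',cv2.resize(im,None,fx=s,fy=s,interpolation=cv2.INTER_CUBIC)); return g
def load(f): return np.load('pics/'+f+'.npz')
def ray(g,u,v,z):
    K,T=g['mtx'],g['extrinsics']; d=np.linalg.inv(K)@[u,v,1]; d=T[:3,:3]@[d[0],-d[1],-d[2]]
    o=T[:3,3]; return o+d*(z-o[2])/d[2]
def proj(g,p):
    T=g['extrinsics']; c=T[:3,:3].T@(np.array(p,float)-T[:3,3]); q=g['mtx']@[c[0],-c[1],-c[2]]; return q[:2]/q[2]
E
python3 - <<'E'
from h import *
g=snap('top','t0',s=1.5); print(g.get('dist'),g.keys(),g['mtx'],g['extrinsics'])
g=snap('scene','s0',s=1.5);print(g['mtx'],g['extrinsics'])
print(read_state())
E
```

```text
None dict_keys(['image', 'mtx', 'extrinsics']) [[408.74372403   0.         254.99279953]
 [  0.         408.74372403 192.48711963]
 [  0.           0.           1.        ]] [[-5.38504316e-03  9.95773386e-01 -9.16862313e-02  3.82605641e+02]
 [-9.99954942e-01 -6.07898186e-03 -7.29103832e-03 -8.22119724e+00]
 [-7.81758085e-03  9.16428376e-02  9.95761254e-01  1.59820592e+03]
 [ 0.00000000e+00  0.00000000e+00  0.00000000e+00  1.00000000e+00]]
[[422.97533331   0.         262.40084292]
 [  0.         422.97533331 192.9317047 ]
 [  0.           0.           1.        ]] [[ 3.67472496e-01 -5.83592884e-01  7.24143156e-01  1.45294783e+03]
 [ 9.30021931e-01  2.26554389e-01 -2.89365368e-01 -3.90304590e+02]
 [ 4.81375936e-03  7.79802830e-01  6.26006688e-01  9.49548761e+02]
 [ 0.00000000e+00  0.00000000e+00  0.00000000e+00  1.00000000e+00]]
{'clock': 0.1, 'joints': array([ 1.57159203e+00,  3.85491995e-01,  6.75054080e-03, -4.06149506e-04,
       -1.19395336e+00, -2.58613391e-01]), 'joint_vel': array([ 4.53142458e-04,  4.18232414e-05,  2.51014541e-03,  2.47401951e-03,
        1.31711352e-03, -5.71160557e-04]), 'joint_efforts': array([ 1.07627450e-04, -3.93317950e+01,  1.88928866e+01,  4.19795662e+00,
       -2.59612272e-03,  6.16654845e-06]), 'position': array([159.21125594, 603.87684267, 241.32308239]), 'ee_rot': array([ 9.91692658e-01, -1.28626341e-01, -6.43923772e-05,  9.65683871e-04]), 'contact_force': array([-0.00864953,  0.90968647,  0.81775812]), 'wrist_torque': array([0.03930389, 0.0349382 , 0.0077499 ]), 'gripper_width': 85.4287609482628}
```

View pics/t0.png

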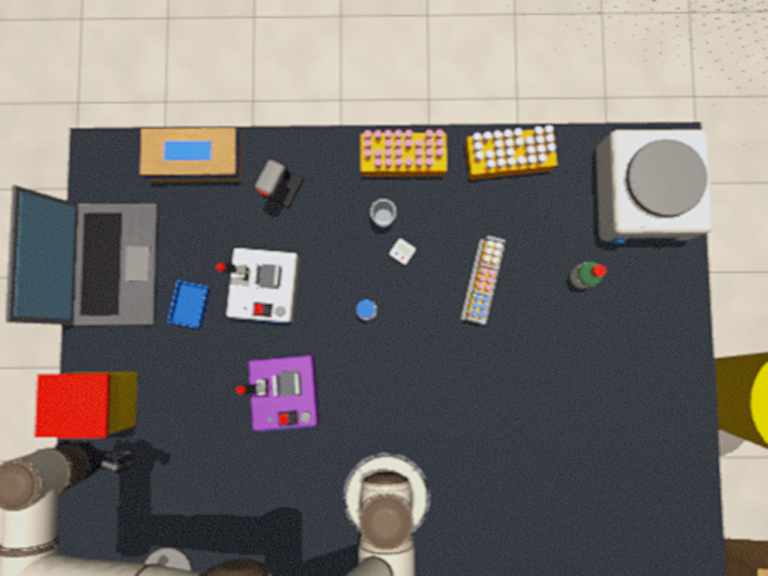

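View pics/s0.png

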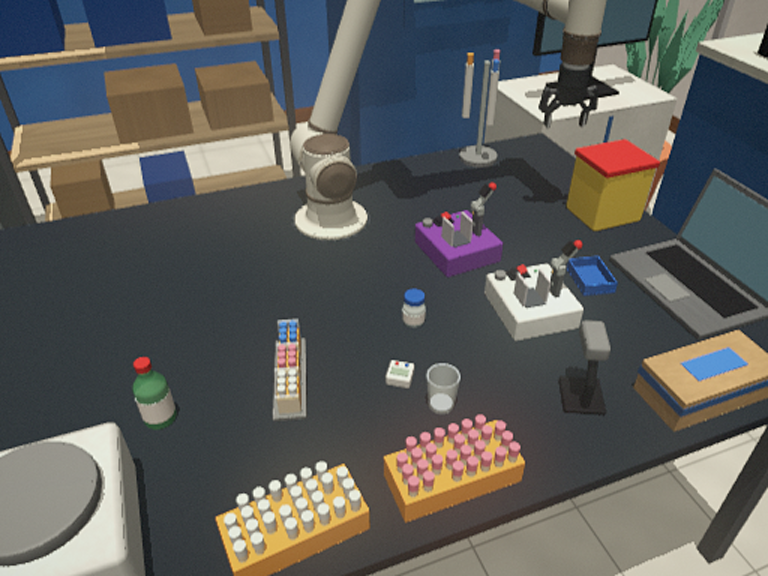

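Candidates, in displayed top-view pixels: the pink-capped rack in the stand's middle bay (486,279), the large pink-capped box at the back (404,152), and the racks with blue caps (478,305) and white caps (491,252). The stand's middle rack fits the description. The mixer is the white one (262,285); the purple one (283,392) is the decoy. I'll check this in a close crop.

```bash
python3 - <<'E'
from h import *
t=load('t0')['image'][:,:,::-1]; s=load('s0')['image'][:,:,::-1]
def c(im,x0,y0,w,h,k,st):
    o=cv2.resize(im[y0:y0+h,x0:x0+w],None,fx=k,fy=k,interpolation=cv2.INTER_CUBIC)
    for a in range(0,w,10): cv2.putText(o,str(x0+a),(a*k,8),0,.3,(0,255,255)); cv2.line(o,(a*k,10),(a*k,14),(0,255,255),1)
    for a in range(0,h,10): cv2.putText(o,str(y0+a),(0,a*k+4),0,.3,(0,255,0))
    return o
A=c(t,295,150,50,75,8,0); B=c(t,140,158,65,60,6,0)
B=cv2.copyMakeBorder(B,0,600-360,0,0,0)
cv2.imwrite('pics/c1.png',np.hstack([A,B]))
E
```

```text
(no output)
```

View pics/c1.png

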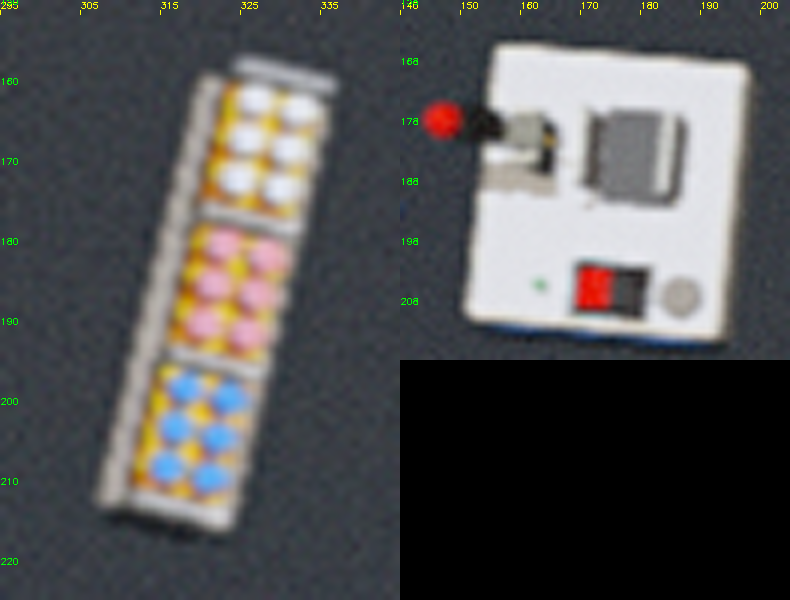

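The crop shows the six pink caps in the stand's middle bay around (322,186). The white mixer has its deck corners at about (156,165), (198,169), (194,214) and (151,211), the red knob at (147,178) and the red rocker half at (172,206). Next I'll fit the poses from both cameras.

```bash
cat > fit.py <<'E'
from h import *
from scipy.optimize import least_squares
def cen(g,lo,hi,box):
    x0,y0,x1,y1=box; hsv=cv2.cvtColor(g['image'],cv2.COLOR_RGB2HSV)[y0:y1,x0:x1]
    m=cv2.inRange(hsv,np.array(lo),np.array(hi)); v,u=np.nonzero(m); return np.array([u.mean()+x0,v.mean()+y0]),len(u)
def fit(obs,p0,fs=1):
    def W(p,q): c,s=np.cos(p[2]),np.sin(p[2]); return [p[0]+c*q[0]-s*q[1],p[1]+s*q[0]+c*q[1],q[2]]
    f=lambda p: np.concatenate([proj(g,W(p,q))-uv for g,q,uv in obs])
    r=least_squares(f,p0,x_scale=[10,10,.1],loss='soft_l1'); return r.x,r.fun.reshape(-1,2),W
E
python3 - <<'E'
from fit import *
t,s=load('t0'),load('s0')
pk=([150,40,120],[179,140,255]); bl=([95,80,120],[115,255,255]); rd=([0,190,140],[8,255,255])
P=cen(t,*pk,(310,170,335,200)); B=cen(t,*bl,(305,190,330,215))
Ps=cen(s,*pk,(180,225,203,250)); Bs=cen(s,*bl,(180,205,203,230))
print(P,B,Ps,Bs)
zc=68
for sg,th in((1,-1.4),(-1,1.7)):
  obs=[(t,(0,0,zc),P[0]),(s,(0,0,zc),Ps[0]),(t,(-70,0,zc),B[0]),(s,(-70,0,zc),Bs[0])]
x,r,W=fit(obs,[600,-120,0.2]); print(x,r)
K=cen(t,*rd,(140,165,155,190)); Rr=cen(t,*rd,(165,195,180,215)); Ks=cen(s,*rd,(370,155,395,175)); Rs=cen(s,*rd,(335,170,360,190))
print(K,Rr,Ks,Rs)
obs=[(t,(65,100,60),(155.8,165.5)),(t,(65,-60,60),(198,168.8)),(t,(-110,-60,60),(194,214.3)),(t,(-110,100,60),(151,211)),
(t,(0,91,185),K[0]),(t,(-85,20,75),Rr[0]),(s,(0,91,185),Ks[0]),(s,(-85,20,75),Rs[0])]
x,r,W=fit(obs,[500,250,0]); print(x);print(r)
for q in [(0,0,60),(0,91,185),(-85,22,76)]: print(W(x,q))
for q in [(0,0,60),(-85,22,76)]: print(proj(t,W(x,q)),proj(s,W(x,q)))
E
```

```text
(array([324.20967742, 185.20967742]), 62) (array([319.51851852, 203.38888889]), 54) (array([190.9453125, 236.765625 ]), 128) (array([191.53333333, 220.675     ]), 120)
[ 5.48884369e+02 -2.55706448e+02 -2.69815194e-01] [[-0.46864555  0.1383439 ]
 [-0.2981567   0.08964106]
 [-0.38974593 -0.10389485]
 [-0.31195287  0.15762174]]
(array([146.94736842, 177.63157895]), 19) (array([171.85714286, 205.35714286]), 28) (array([387., 163.]), 1) (array([nan, nan]), 0)fit.py:5: RuntimeWarning: Mean of empty slice.
  m=cv2.inRange(hsv,np.array(lo),np.array(hi)); v,u=np.nonzero(m); return np.array([u.mean()+x0,v.mean()+y0]),len(u)
  ret = ret.dtype.type(ret / rcount)
Traceback (most recent call last):
  File "fit.py", line 9, in fit
    r=least_squares(f,p0,x_scale=[10,10,.1],loss='soft_l1'); return r.x,r.fun.reshape(-1,2),W
ValueError: Residuals are not finite in the initial point.
```

```bash
python3 - <<'E'
from fit import *
t,s=load('t0'),load('s0')
rd=([0,150,110],[10,255,255])
K=cen(t,*rd,(140,165,155,190)); Rr=cen(t,*rd,(165,195,180,215)); Ks=cen(s,*rd,(375,155,395,172)); Rs=cen(s,*rd,(338,172,360,190))
print(K,Rr,Ks,Rs)
obs=[(t,(65,100,60),(155.8,165.5)),(t,(65,-60,60),(198,168.8)),(t,(-110,-60,60),(194,214.3)),(t,(-110,100,60),(151,211)),
(t,(0,91,185),K[0]),(t,(-85,20,75),Rr[0]),(s,(0,91,185),Ks[0]),(s,(-85,20,75),Rs[0])]
x,r,W=fit([o for o in obs if np.isfinite(o[2]).all()],[500,250,0]); print(x);print(r)
for q in [(0,0,60),(0,91,185),(-85,22,76)]: print(W(x,q))
E
```

```text
(array([146.85714286, 177.66666667]), 21) (array([172.02941176, 205.73529412]), 34) (array([385.125     , 162.33333333]), 24) (array([347.65384615, 179.        ]), 26)
[ 5.58094115e+02  2.87180885e+02 -8.56490898e-02]
[[-0.22099107 -0.41925201]
 [-0.65283484 -0.43385929]
 [-0.97382804 -0.04758851]
 [-0.16542269 -0.13877656]
 [ 0.42612916  0.31329533]
 [-0.29961878 -0.02137279]
 [-1.5726181   0.5208016 ]
 [-0.67524971 -0.07465952]]
[np.float64(558.0941147855629), np.float64(287.18088464495963), 60]
[np.float64(565.8786562086888), np.float64(377.8473112582967), 185]
[np.float64(475.2876713699048), np.float64(316.3715154851697), 76]
```

```bash
cat >> h.py <<'E'
def plan(xyz,psi=None):
    s=read_state(); r=R.from_quat(s['ee_rot']); M=r.as_matrix(); d=M.T@(np.array(xyz,float)-s['position'])
    a=np.arctan2(M[1,0],M[0,0]); print('t',round(s['clock'],2),'pos',s['position'].round(1),'psi',round(a,4),'tilt z',M[:,2].round(4),'w',round(s['gripper_width'],1),'F',s['contact_force'].round(1))
    print('shift cm (tool)',(d/10).round(2), 'yaw deg about tool z', None if psi is None else round(-np.degrees((psi-a+np.pi)%(2*np.pi)-np.pi),2))
E
python3 - <<'E'
from h import *
plan((525,-245,290),-0.27)
g=get_image('wrist'); s=read_state(); M=R.from_quat(s['ee_rot']).as_matrix(); T=g['extrinsics']
print('cam in tool',(M.T@(T[:3,3]-s['position'])).round(1),(M.T@T[:3,:3]).round(2).tolist(),g['mtx'][0,0])
t=load('t0')
for n,u,v,z in (('jar',366,310,75),('timer',402,251,25),('beaker',383,213,0),('traye',189,304,15)): print(n,ray(t,u/1.5,v/1.5,z).round())
E
```

```text
t 0.1 pos [159.2 603.9 241.3] psi -0.258 tilt z [-4.0e-04 -1.9e-03 -1.0e+00] w 85.4 F [-0.   0.9  0.8]
shift cm (tool) [57.03 72.76 -4.72] yaw deg about tool z 0.69
cam in tool [  76.    -1.  -131.6] [[0.0, 0.95, 0.3], [1.0, -0.0, 0.0], [0.0, 0.3, -0.95]] 307.24669953414747
jar [470.  44.  75.]
timer [625. -48.  25.]
beaker [731.   1.   0.]
traye [492. 505.  15.]
```

>>> servo_tool([
  [1, 2.85, 3.64, -0.24, 0, 0, 0.07],
  [1, 2.85, 3.64, -0.24, 0, 0, 0.07],
  [1, 2.85, 3.64, -0.24, 0, 0, 0.07],
  [1, 2.85, 3.64, -0.24, 0, 0, 0.07],
  [1, 2.85, 3.64, -0.24, 0, 0, 0.07],
  [1, 2.85, 3.64, -0.24, 0, 0, 0.07],
  [1, 2.85, 3.64, -0.24, 0, 0, 0.07],
  [1, 2.85, 3.64, -0.24, 0, 0, 0.07],
  [1, 2.85, 3.64, -0.24, 0, 0, 0.07],
  [1, 2.85, 3.64, -0.24, 0, 0, 0.07],
])

```text
clock: 1.15
position: [339.8, 176.8, 266.5]
ee_rot: [0.991, -0.134, 0.0, -0.0]
contact_force: [1.2, 0.9, 0.8]
gripper_width: 85.4
```

>>> servo_tool([
  [1, 2.85, 3.64, -0.24, 0, 0, 0],
  [1, 2.85, 3.64, -0.24, 0, 0, 0],
  [1, 2.85, 3.64, -0.24, 0, 0, 0],
  [1, 2.85, 3.64, -0.24, 0, 0, 0],
  [1, 2.85, 3.64, -0.24, 0, 0, 0],
  [1, 2.85, 3.64, -0.24, 0, 0, 0],
  [1, 2.85, 3.64, -0.24, 0, 0, 0],
  [1, 2.85, 3.64, -0.24, 0, 0, 0],
  [1, 2.85, 3.64, -0.24, 0, 0, 0],
  [1, 2.85, 3.64, -0.24, 0, 0, 0],
  [1, 0, 0, 0, 0, 0, 0],
  [1, 0, 0, 0, 0, 0, 0],
])

```text
clock: 2.35
position: [517.0, -248.9, 289.1]
ee_rot: [0.991, -0.136, -0.001, -0.0]
contact_force: [-0.2, 0.2, -0.9]
gripper_width: 85.6
```

```bash
python3 - <<'E'
from h import *
plan((549,-256,290),-0.27)
g=snap('wrist','w1',s=1.5)
S=np.array([548.9,-255.7]);c,s=np.cos(-.27),np.sin(-.27)
for q in [(0,0,72),(-70,0,72),(70,0,72)]: print(proj(g,[S[0]+c*q[0]-s*q[1],S[1]+s*q[0]+c*q[1],q[2]])*1.5)
E
```

```text
t 2.35 pos [ 517.  -248.9  289.1] psi -0.2723 tilt z [-2.2e-03  8.0e-04 -1.0e+00] w 85.6 F [-0.2  0.2 -0.9]
shift cm (tool) [ 3.27 -0.18 -0.1 ] yaw deg about tool z -0.13
[376.60608908 208.65939458]
[376.84106058 297.43395631]
[376.34035609 108.26283636]
```

View pics/w1.png

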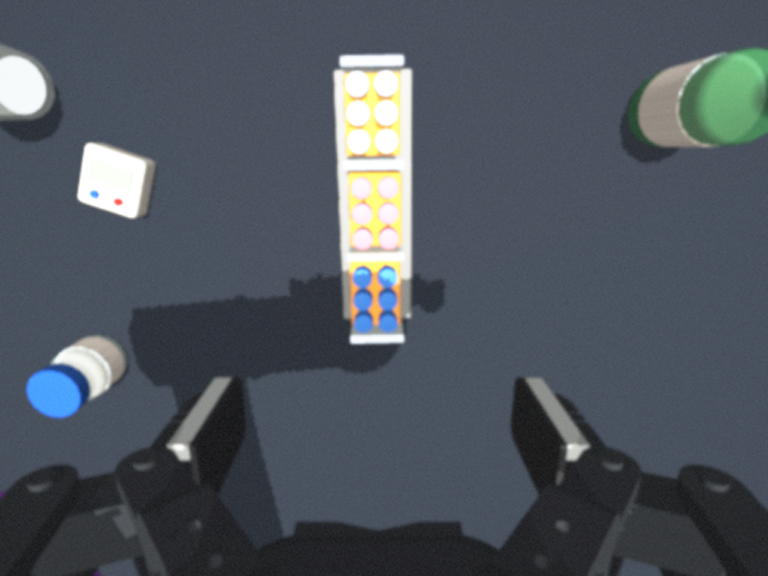

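The pink rack is in the middle bay, centred at about (375,213); blue caps are at (375,299) and white at (371,112). The prediction was off by 5 px or less, so I'll refine.

```bash
python3 - <<'E'
from fit import *
g=load('w1')
o=lambda q,u,v:(g,q,np.array([u,v])/1.5)
obs=[o((0,0,72),374.7,213.5),o((-70,0,72),375.2,299),o((70,0,72),371,112.5),
 o((-105,0,65),377.5,338),o((105,0,65),372,60.5),o((35,0,65),374.5,164.5),o((-35,0,65),376.5,257)]
x,r,W=fit(obs,[549,-256,-.27]); print(x,(r*1.5).round(1).tolist())
plan((x[0],x[1],130),x[2])
t,s=load('t0'),load('s0')
for z in (66,70,72): print(ray(t,324.2,185.2,z),ray(s,190.95,236.77,z),ray(g,374.7/1.5,213.5/1.5,z))
E
```

```text
[ 5.46248859e+02 -2.53424822e+02 -2.53415014e-01] [[-0.1, -0.6], [1.2, 2.2], [1.6, 0.6], [-0.2, 0.3], [-0.4, -0.5], [-0.8, -0.3], [-0.9, -0.7]]
t 2.4 pos [ 516.9 -248.   289.6] psi -0.2707 tilt z [-1.5e-03  7.0e-04 -1.0e+00] w 85.7 F [-1.6  1.1  0.4]
shift cm (tool) [ 3.   -0.26 15.95] yaw deg about tool z -0.99
[ 549.65152136 -257.76763906   66.        ] [ 546.8092083  -254.48202226   66.        ] [ 545.0362026 -253.0879625   66.       ]
[ 549.21542885 -257.11616934   70.        ] [ 550.91147708 -255.09691788   70.        ] [ 545.5526824  -253.26122851   70.        ]
[ 548.9973826  -256.79043448   72.        ] [ 552.96261147 -255.4043657    72.        ] [ 545.8109223  -253.34786152   72.        ]
```

>>> servo_tool([
  [1, 1.55, -0.1, 0, 0, 0, -0.5],
  [1, 1.5, -0.1, 0, 0, 0, -0.4],
  [1, 0, 0, 4, 0, 0, 0],
  [1, 0, 0, 4, 0, 0, 0],
  [1, 0, 0, 4, 0, 0, 0],
  [1, 0, 0, 4, 0, 0, 0],
  [1, 0, 0, 3, 0, 0, 0],
  [1, 0, 0, 3, 0, 0, 0],
  [1, 0, 0, 2, 0, 0, 0],
  [1, 0, 0, 1, 0, 0, 0],
  [1, 0, 0, 0, 0, 0, 0],
  [1, 0, 0, 0, 0, 0, 0],
])

```text
clock: 3.6
position: [548.1, -253.8, 41.6]
ee_rot: [0.992, -0.126, 0.001, 0.0]
contact_force: [0.6, -0.6, 0.5]
gripper_width: 85.5
```

```bash
python3 - <<'E'
from h import *
plan((546.5,-254,29),-0.254)
E
```

```text
t 3.6 pos [ 548.1 -253.8   41.6] psi -0.253 tilt z [ 1.9e-03 -6.0e-04 -1.0e+00] w 85.5 F [ 0.6 -0.6  0.5]
shift cm (tool) [-0.15  0.06  1.26] yaw deg about tool z 0.06
```

>>> servo_tool([
  [1, -0.1, 0, 0.9, 0, 0, 0],
  [1, 0, 0, 0.3, 0, 0, 0],
  [1, 0, 0, 0, 0, 0, 0],
  [0.5, 0, 0, 0, 0, 0, 0],
  [0.45, 0, 0, 0, 0, 0, 0],
  [0, 0, 0, 0, 0, 0, 0],
  [0, 0, 0, 0, 0, 0, 0],
  [0, 0, 0, 0, 0, 0, 0],
  [0, 0, 0, 0, 0, 0, 0],
  [0, 0, 0, 0, 0, 0, 0],
  [0, 0, 0, 0, 0, 0, 0],
])

```text
clock: 4.7
position: [546.8, -254.1, 28.8]
ee_rot: [0.992, -0.127, 0.001, 0.0]
contact_force: [0.2, 0.2, 4.3]
gripper_width: 41.3
```

>>> servo_tool([
  [0, 0, 0, -0.5, 0, 0, 0],
  [0, 0, 0, -1.5, 0, 0, 0],
  [0, 0, 0, -2.5, 0, 0, 0],
  [0, 0, 0, -3, 0, 0, 0],
  [0, 0, 0, -3, 0, 0, 0],
  [0, 0, 0, -2, 0, 0, 0],
  [0, 0, 0, 0, 0, 0, 0],
  [0, 0, 0, 0, 0, 0, 0],
])

```text
clock: 5.5
position: [545.4, -253.6, 152.5]
ee_rot: [0.992, -0.127, -0.001, -0.0]
contact_force: [-0.3, -0.3, -1.8]
gripper_width: 41.1
```

```bash
python3 - <<'E'
from h import *
plan((420,-70,154),-0.085)
snap('wrist','w2',s=1.2)
E
```

```text
t 5.5 pos [ 545.4 -253.6  152.5] psi -0.255 tilt z [-0.0015  0.0012 -1.    ] w 41.1 F [-0.3 -0.3 -1.8]
shift cm (tool) [-16.77 -14.6   -0.11] yaw deg about tool z -9.74
```

View pics/w2.png

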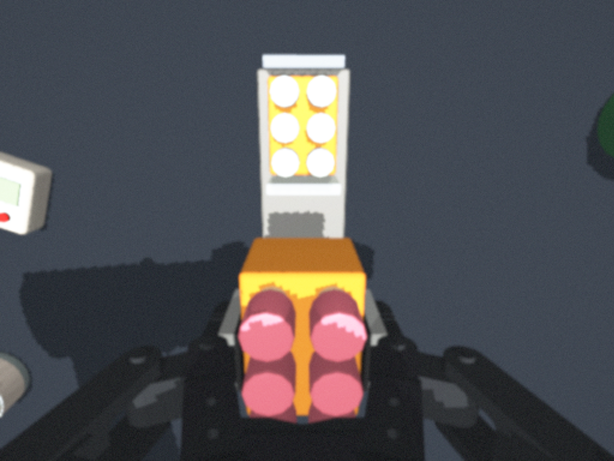

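The view shows the pink rack held level between the pads, its bay empty and the white rack still in place at (303,127). Next I'll put it down on free bench, turned to the mixer's yaw.

>>> servo_tool([
  [0, 0, 0, 0, 0, 0, -4.87],
  [0, 0, 0, 0, 0, 0, -4.87],
  [0, -2.34, -2.87, 0, 0, 0, 0],
  [0, -2.34, -2.87, 0, 0, 0, 0],
  [0, -2.34, -2.87, 0, 0, 0, 0],
  [0, -2.34, -2.87, 0, 0, 0, 0],
  [0, -2.34, -2.87, 0, 0, 0, 0],
  [0, -2.34, -2.87, 0, 0, 0, 0],
  [0, 0, 0, 3.5, 0, 0, 0],
  [0, 0, 0, 4, 0, 0, 0],
  [0, 0, 0, 3, 0, 0, 0],
  [0, 0, 0, 2, 0, 0, 0],
])

```text
clock: 6.75
position: [418.3, -70.8, 25.3]
ee_rot: [0.999, -0.042, -0.003, 0.001]
contact_force: [-0.6, 0.2, -2.0]
gripper_width: 40.9
```

>>> servo_tool([
  [0, 0, 0, 0, 0, 0, 0],
  [0, 0, 0, 0, 0, 0, 0],
])

```text
clock: 6.95
position: [420.3, -70.7, 27.7]
ee_rot: [0.999, -0.042, -0.001, 0.0]
contact_force: [1.3, -0.1, -1.4]
gripper_width: 41.0
```

```bash
python3 - <<'E'
from h import *
plan((420,-70,19.3),-0.085)
E
```

```text
t 6.95 pos [420.3 -70.7  27.7] psi -0.0841 tilt z [-2.6e-03 -7.0e-04 -1.0e+00] w 41.0 F [ 1.3 -0.1 -1.4]
shift cm (tool) [-0.04 -0.07  0.84] yaw deg about tool z 0.05
```

>>> servo_tool([
  [0, 0, 0, 0.4, 0, 0, 0],
  [0, 0, 0, 0.3, 0, 0, 0],
  [0, 0, 0, 0.2, 0, 0, 0],
  [0, 0, 0, 0, 0, 0, 0],
  [0, 0, 0, 0, 0, 0, 0],
])

```text
clock: 7.45
position: [421.1, -70.5, 19.6]
ee_rot: [0.999, -0.042, 0.0, -0.0]
contact_force: [0.6, 0.1, -1.4]
gripper_width: 41.5
```

>>> servo_tool([
  [0.5, 0, 0, 0, 0, 0, 0],
  [0.55, 0, 0, 0, 0, 0, 0],
  [1, 0, 0, 0, 0, 0, 0],
  [1, 0, 0, 0, 0, 0, 0],
  [1, 0, 0, 0, 0, 0, 0],
  [1, 0, 0, 0, 0, 0, 0],
  [1, 0, 0, 0, 0, 0, 0],
  [1, 0, 0, -2, 0, 0, 0],
  [1, 0, 0, -4, 0, 0, 0],
  [1, 0, 0, -4, 0, 0, 0],
  [1, 0, 0, -4, 0, 0, 0],
])

```text
clock: 8.55
position: [420.4, -70.6, 160.8]
ee_rot: [0.999, -0.042, -0.0, 0.0]
contact_force: [1.2, -0.2, -0.2]
gripper_width: 85.9
```

>>> servo_tool([
  [1, 0, 0, -4, 0, 0, 8.18],
  [1, 0, 0, -4, 0, 0, 8.18],
  [1, 0, 0, 0, 0, 0, 8.18],
  [1, 0, 0, 0, 0, 0, 8.18],
  [1, 0, 0, 0, 0, 0, 8.18],
  [1, 0, 0, 0, 0, 0, 8.18],
  [1, 0, 0, 0, 0, 0, 8.18],
  [1, 0, 0, 0, 0, 0, 8.18],
  [1, 0, 0, 0, 0, 0, 8.18],
  [1, 0, 0, 0, 0, 0, 8.18],
  [1, 0, 0, 0, 0, 0, 8.18],
  [1, 0, 0, 0, 0, 0, 0],
])

```text
clock: 9.75
position: [420.6, -70.6, 239.1]
ee_rot: [-0.677, 0.736, 0.0, -0.0]
contact_force: [0.2, 0.9, 0.9]
gripper_width: 85.8
```

```bash
python3 - <<'E'
from h import *
plan((420,-70,22),-1.656)
g=snap('wrist','w3',s=1.5)
print(proj(g,(420,-70,62))*1.5,proj(g,(420,-70,40))*1.5)
E
```

```text
t 9.75 pos [420.6 -70.6 239.1] psi -1.6546 tilt z [-4.e-04  1.e-04 -1.e+00] w 85.8 F [0.2 0.9 0.9]
shift cm (tool) [-0.05  0.06 21.71] yaw deg about tool z 0.08
[377.32811159 264.29771179] [377.3180171  257.10811081]
```

View pics/w3.png

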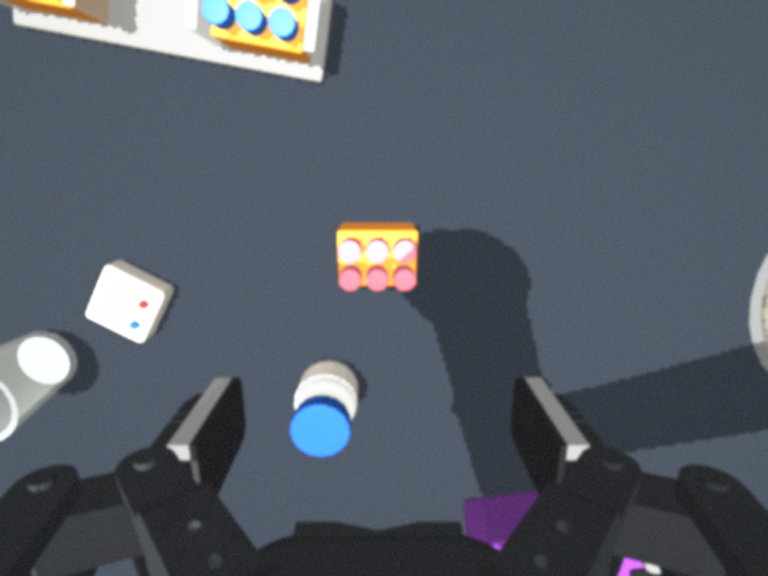

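The pink rack stands alone with its caps centred at (377,265); the prediction was (377,264). Next I'll regrip it by its ends, with the gripper 4 mm towards the mixer's -y side for clearance from the post.

>>> servo_tool([
  [1, 0.35, 0.05, 4, 0, 0, 0.08],
  [1, 0, 0, 4, 0, 0, 0],
  [1, 0, 0, 4, 0, 0, 0],
  [1, 0, 0, 4, 0, 0, 0],
  [1, 0, 0, 3, 0, 0, 0],
  [1, 0, 0, 2, 0, 0, 0],
  [1, 0, 0, 0.7, 0, 0, 0],
  [1, 0, 0, 0, 0, 0, 0],
  [1, 0, 0, 0, 0, 0, 0],
])

```text
clock: 10.7
position: [421.0, -73.9, 23.1]
ee_rot: [-0.677, 0.736, -0.001, 0.001]
contact_force: [-0.1, 0.7, -0.2]
gripper_width: 85.4
```

>>> servo_tool([
  [0.7, 0, 0, 0, 0, 0, 0],
  [0.6, 0, 0, 0, 0, 0, 0],
  [0.3, 0, 0, 0, 0, 0, 0],
  [0, 0, 0, 0, 0, 0, 0],
  [0, 0, 0, 0, 0, 0, 0],
  [0, 0, 0, 0, 0, 0, 0],
  [0, 0, 0, 0, 0, 0, 0],
])

```text
clock: 11.4
position: [421.0, -73.8, 23.6]
ee_rot: [-0.677, 0.736, -0.001, 0.001]
contact_force: [-0.8, 1.1, 7.0]
gripper_width: 57.1
```

```bash
python3 - <<'E'
from h import *
plan((500,250,295),-1.656)
plan((567,380,300),-1.656)
E
```

```text
t 11.4 pos [421.  -73.8  23.6] psi -1.6553 tilt z [ 2.6e-03  3.0e-04 -1.0e+00] w 57.1 F [-0.8  1.1  7. ]
shift cm (tool) [-32.95  -5.21 -27.11] yaw deg about tool z 0.04
t 11.4 pos [421.  -73.8  23.6] psi -1.6553 tilt z [ 2.6e-03  3.0e-04 -1.0e+00] w 57.1 F [-0.8  1.1  7. ]
shift cm (tool) [-46.47 -10.79 -27.59] yaw deg about tool z 0.04
```

>>> servo_tool([
  [0, 0, 0, -1, 0, 0, 0],
  [0, 0, 0, -3, 0, 0, 0],
  [0, 0, 0, -4, 0, 0, 0],
  [0, 0, 0, -5, 0, 0, 0],
  [0, 0, 0, -5, 0, 0, 0],
  [0, 0, 0, -5, 0, 0, 0],
  [0, 0, 0, -4.6, 0, 0, 0],
])

```text
clock: 12.1
position: [419.0, -74.1, 301.7]
ee_rot: [-0.676, 0.737, -0.001, 0.001]
contact_force: [1.7, -0.1, -1.9]
gripper_width: 56.9
```

>>> servo_tool([
  [0, -2, -0.5, 0, 0, 0, 0],
  [0, -4, -1, 0, 0, 0, 0],
  [0, -4, -1, 0, 0, 0, 0],
  [0, -4.5, -1.05, 0, 0, 0, 0],
  [0, -4.5, -1.05, 0, 0, 0, 0],
  [0, -4.5, -1.05, 0, 0, 0, 0],
  [0, -4.5, -1.05, 0, 0, 0, 0],
  [0, -4.5, -1.05, 0, 0, 0, 0],
  [0, -4.5, -1.05, 0, 0, 0, 0],
  [0, -4.5, -1.05, 0, 0, 0, 0],
  [0, -3, -0.6, 0, 0, 0, 0],
  [0, -2, -0.3, 0, 0, 0, 0],
])

```text
clock: 13.3
position: [566.5, 382.1, 297.6]
ee_rot: [-0.677, 0.736, 0.0, -0.001]
contact_force: [0.2, -0.4, -1.5]
gripper_width: 56.9
```

>>> servo_tool([
  [0, 0, 0, 0, 0, 0, 0],
  [0, 0, 0, 0, 0, 0, 0],
])

```text
clock: 13.5
position: [566.3, 379.9, 298.1]
ee_rot: [-0.676, 0.736, 0.0, -0.001]
contact_force: [0.0, 0.1, -1.8]
gripper_width: 57.1
```

```bash
python3 - <<'E'
from h import *
plan((558,287,300),-1.656)
g=snap('wrist','w4',s=1.5)
E
```

```text
t 13.5 pos [566.3 379.9 298.1] psi -1.6557 tilt z [-1.3e-03 -9.0e-04 -1.0e+00] w 57.1 F [ 0.   0.1 -1.8]
shift cm (tool) [ 9.33  0.04 -0.18] yaw deg about tool z 0.02
```

View pics/w4.png

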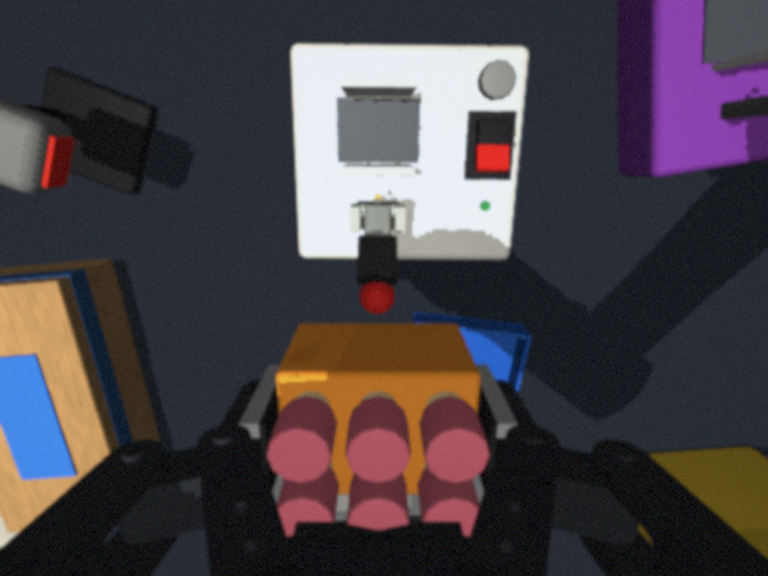

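Held rack level; below it the mixer deck corners are at (291,45), (528,47), (511,259) and (300,257), the pad's upper corners at (338,98) and (420,98), the knob at (377,296) and the red rocker half at (493,157).

```bash
python3 - <<'E'
from fit import *
g=load('w4')
o=lambda q,u,v:(g,q,np.array([u,v])/1.5)
obs=[o((65,-60,60),291,45),o((-110,-60,60),528,47),o((-110,100,60),511,259),o((65,100,60),300,257),
o((31,-23,60),338,98),o((-31,-23,60),420,98),o((0,91,185),377,296),o((-85,20,75),493,157),o((24,-27,118),343,88),o((-24,-27,118),415,88)]
for ob in (obs,obs[:4],obs[4:]):
  x,r,W=fit(ob,[558,287,-.085]); print(x.round(3),(r*1.5).round(1).tolist())
x,r,W=fit(obs,[558,287,-.085])
# rack in hand: cap tops centre front row ~ ; fingers
s=read_state(); print('rack caps px exp', proj(g,[s['position'][0],s['position'][1]+4,s['position'][2]-23.6+62])*1.5)
print('knob',W(x,(0,91,185)),'red',W(x,(-85,22,76)))
e=np.array([np.sin(x[2]),-np.cos(x[2])]) # mixer -y
plan((x[0]+4*e[0],x[1]+4*e[1],200),x[2]-np.pi/2)
E
```

```text
[ 5.57244e+02  2.92758e+02 -8.90000e-02] [[-2.8, -1.8], [3.7, -2.6], [0.3, 2.4], [-1.3, 3.6], [-1.3, 1.1], [0.2, 1.5], [1.3, 1.1], [0.1, 3.5], [-2.9, -5.4], [2.5, -5.1]]
[ 5.56859e+02  2.93390e+02 -9.00000e-02] [[-2.0, -1.0], [4.3, -1.4], [0.6, 3.3], [-0.9, 4.2]]
[ 5.57333e+02  2.92501e+02 -8.90000e-02] [[-1.5, 0.8], [0.0, 1.2], [1.0, 0.7], [-0.0, 3.2], [-3.1, -5.9], [2.3, -5.5]]
rack caps px exp [375.65007135 488.63416904]
knob [np.float64(565.3031327123027), np.float64(383.40012286772276), 185] red [np.float64(474.52665493886974), np.float64(322.19856175160885), 76]
t 13.55 pos [566.4 379.4 298.6] psi -1.6563 tilt z [-7.e-04 -4.e-04 -1.e+00] w 57.1 F [-0.6  0.5 -1.2]
shift cm (tool) [9.1  0.17 9.86] yaw deg about tool z 0.18
```

```bash
python3 - <<'E'
from h import *
im=load('w4')['image'][:,:,::-1]; x0,y0=185,20; k=5
o=cv2.resize(im[y0:y0+115,x0:x0+155],None,fx=k,fy=k,interpolation=cv2.INTER_CUBIC)
for a in range(0,155,10): cv2.putText(o,str(x0+a),(a*k,8),0,.35,(0,0,255)); cv2.line(o,(a*k,10),(a*k,16),(0,0,255),1)
for a in range(0,115,5): cv2.putText(o,str(y0+a),(0,a*k+4),0,.3,(0,160,0)); cv2.line(o,(22,a*k),(28,a*k),(0,160,0),1)
cv2.imwrite('pics/c4.png',o)
E
```

```text
(no output)
```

View pics/c4.png

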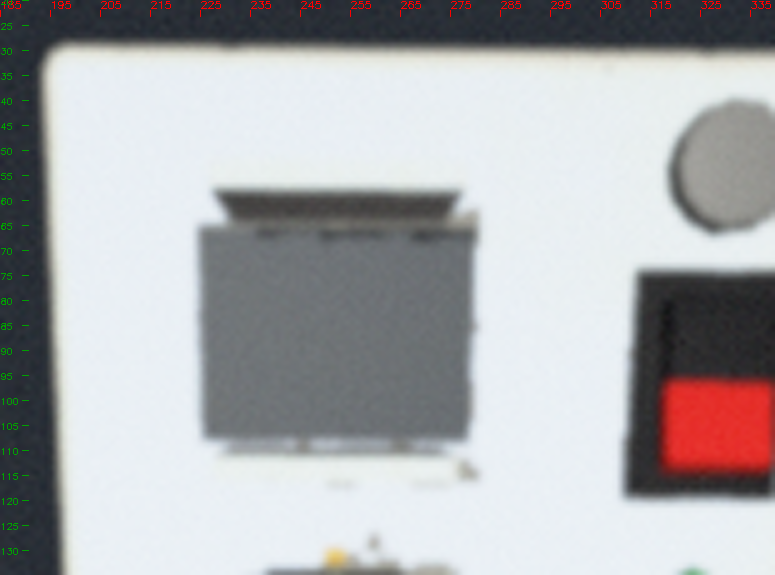

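Clear crop: pad corners at raw pixels (224.6,65.4), (279.8,65.4), (278.4,107.8) and (225.8,107.8); the far fence's inner top edge is at row 58 and the near one's at row 110.4.

```bash
python3 - <<'E'
from fit import *
g=load('w4')
o=lambda q,u,v:(g,q,np.array([u,v]))
P=[o((31,-23,60),224.6,65.4),o((-31,-23,60),279.8,65.4),o((-31,23,60),278.4,107.8),o((31,23,60),225.8,107.8)]
F=[o((24,-24,118),227.6,58),o((-24,-24,118),277.6,58),o((24,24,118),228.8,110.4),o((-24,24,118),275,110.4)]
for ob in (P,F,P+F):
  x,r,W=fit(ob,[558,287,-.085]); print(x.round(3),r.round(1).tolist())
s=read_state()
x[2]=-0.088
e=np.array([np.sin(x[2]),-np.cos(x[2])])
print('knob',W(x,(0,91,185)),'red',W(x,(-85,22,76)),'knob px',proj(g,W(x,(0,91,185)))*1.5,'red px',proj(g,W(x,(-85,20,75))),'dial',proj(g,W(x,(-85,-35,74))))
plan((x[0]+3.5*e[0],x[1]+3.5*e[1],200),x[2]-np.pi/2)
E
```

```text
[ 5.57204e+02  2.91646e+02 -8.50000e-02] [[-0.3, -0.3], [0.2, -0.2], [0.5, 0.3], [-0.4, 0.3]]
[ 5.57188e+02  2.91788e+02 -8.80000e-02] [[-0.9, -0.6], [0.6, -0.3], [-1.1, 0.5], [1.8, 0.6]]
[ 5.57194e+02  2.91722e+02 -8.60000e-02] [[-0.2, -0.3], [0.3, -0.1], [0.5, 0.4], [-0.5, 0.3], [-0.9, -0.6], [0.6, -0.5], [-1.0, 0.4], [1.8, 0.5]]
knob [np.float64(565.1918061471448), np.float64(382.3700653806273), 185] red [np.float64(474.45654770395697), np.float64(321.10741056345574), 76] knob px [378.30158621 295.30952265] red px [328.78674412 106.00668806] dial [332.65062562  51.84743638]
t 13.55 pos [566.4 379.4 298.6] psi -1.6563 tilt z [-7.e-04 -4.e-04 -1.e+00] w 57.1 F [-0.6  0.5 -1.2]
shift cm (tool) [9.16 0.16 9.86] yaw deg about tool z 0.14
```

>>> servo_tool([
  [0, 3, 0.05, 0, 0, 0, 0.1],
  [0, 3, 0.05, 0, 0, 0, 0],
  [0, 2, 0.06, 2, 0, 0, 0],
  [0, 1.16, 0, 4, 0, 0, 0],
  [0, 0, 0, 4, 0, 0, 0],
  [0, 0, 0, 3, 0, 0, 0],
  [0, 0, 0, 2, 0, 0, 0],
  [0, 0, 0, 0, 0, 0, 0],
  [0, 0, 0, 0, 0, 0, 0],
  [0, 0, 0, 0, 0, 0, 0],
])

```text
clock: 14.55
position: [558.3, 289.3, 150.7]
ee_rot: [-0.676, 0.737, -0.0, 0.002]
contact_force: [-0.3, 1.0, -0.8]
gripper_width: 57.1
```

```bash
python3 - <<'E'
from h import *
x=[557.2,291.7,-.086]; e=np.array([np.sin(x[2]),-np.cos(x[2])])
plan((x[0]+3.4*e[0],x[1]+3.4*e[1],83.6),x[2]-np.pi/2)
E
```

```text
t 14.55 pos [558.3 289.3 150.7] psi -1.658 tilt z [ 0.0033  0.0022 -1.    ] w 57.1 F [-0.3  1.  -0.8]
shift cm (tool) [0.13 0.15 6.71] yaw deg about tool z -0.07
```

>>> servo_tool([
  [0, 0.1, 0.1, 1, 0, 0, 0],
  [0, 0, 0, 1, 0, 0, 0],
  [0, 0, 0, 0, 0, 0, 0],
  [0, 0, 0, 0, 0, 0, 0],
  [0, 0, 0, 0, 0, 0, 0],
])

```text
clock: 15.05
position: [556.5, 288.3, 128.4]
ee_rot: [-0.676, 0.737, -0.0, 0.0]
contact_force: [-0.9, 0.4, -2.2]
gripper_width: 57.0
```

```bash
python3 - <<'E'
from h import *
x=[557.2,291.7,-.086]; e=np.array([np.sin(x[2]),-np.cos(x[2])])
plan((x[0]+3.4*e[0],x[1]+3.4*e[1],83.6),x[2]-np.pi/2)
snap('wrist','w5',(150,100,400,384),2)
E
```

```text
t 15.05 pos [556.5 288.3 128.4] psi -1.6576 tilt z [ 4.e-04  1.e-04 -1.e+00] w 57.0 F [-0.9  0.4 -2.2]
shift cm (tool) [-0.   -0.04  4.48] yaw deg about tool z -0.05
```

View pics/w5.png

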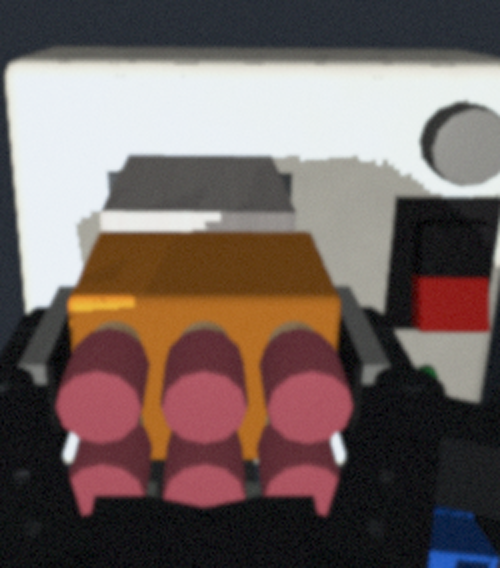

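The rack's bottom is already between the fences with no contact force: the fence top strip spans (100–295, row 220), with the rack face directly behind it. I'll check the x-centring numerically.

```bash
python3 - <<'E'
from h import *
g=load('w5');x=[557.2,291.7,-.086];c,s=np.cos(x[2]),np.sin(x[2])
for q in [(24,-29,118),(-24,-29,118),(24,-24,118),(-24,-24,118),(29,-21,144.8),(-29,-21,144.8),(24,-29,60),(-24,-29,60)]:
  p=proj(g,(x[0]+c*q[0]-s*q[1],x[1]+s*q[0]+c*q[1],q[2])); print(q,((p-[150,100])*2).round(1))
E
```

```text
(24, -29, 118) [100.9 212.3]
(-24, -29, 118) [296.8 212.1]
(24, -24, 118) [102.  231.3]
(-24, -24, 118) [295.9 231.2]
(29, -21, 144.8) [ 58.3 291.7]
(-29, -21, 144.8) [337.9 291.5]
(24, -29, 60) [128.5 154.6]
(-24, -29, 60) [271.7 154.6]
```

>>> servo_tool([
  [0, 0.05, -0.1, 0.5, 0, 0, 0],
  [0, 0, 0, 1, 0, 0, 0],
  [0, 0, 0, 1, 0, 0, 0],
  [0, 0, 0, 1, 0, 0, 0],
  [0, 0, 0, 0.4, 0, 0, 0],
  [0, 0, 0, 0.2, 0, 0, 0],
  [0, 0, 0, 0, 0, 0, 0],
  [0, 0, 0, 0, 0, 0, 0],
])

```text
clock: 15.9
position: [557.5, 287.7, 87.7]
ee_rot: [-0.676, 0.737, -0.0, 0.0]
contact_force: [0.7, -0.5, -1.3]
gripper_width: 56.6
```

>>> servo_tool([
  [0, 0, 0, 0.15, 0, 0, 0],
  [0, 0, 0, 0.1, 0, 0, 0],
  [0, 0, 0, 0, 0, 0, 0],
  [0, 0, 0, 0, 0, 0, 0],
])

```text
clock: 16.3
position: [557.3, 287.6, 84.9]
ee_rot: [-0.676, 0.737, -0.0, 0.0]
contact_force: [-0.2, -0.4, -1.2]
gripper_width: 57.0
```

>>> servo_tool([
  [0, 0, 0, 0.1, 0, 0, 0],
  [0, 0, 0, 0, 0, 0, 0],
  [0, 0, 0, 0, 0, 0, 0],
])

```text
clock: 16.6
position: [557.3, 287.6, 83.8]
ee_rot: [-0.676, 0.737, -0.0, 0.0]
contact_force: [0.4, 0.4, -1.0]
gripper_width: 57.2
```

>>> servo_tool([
  [0, 0, 0, 0.05, 0, 0, 0],
  [0, 0, 0, 0, 0, 0, 0],
  [0, 0, 0, 0, 0, 0, 0],
])

```text
clock: 16.9
position: [557.3, 287.6, 83.8]
ee_rot: [-0.676, 0.737, -0.0, 0.0]
contact_force: [-1.9, -1.2, 3.1]
gripper_width: 57.1
```

Contact is felt. Releasing, then backing off straight up.

>>> servo_tool([
  [0.72, 0, 0, 0, 0, 0, 0],
  [0.75, 0, 0, 0, 0, 0, 0],
  [1, 0, 0, 0, 0, 0, 0],
  [1, 0, 0, 0, 0, 0, 0],
  [1, 0, 0, 0, 0, 0, 0],
  [1, 0, 0, 0, 0, 0, 0],
  [1, 0, 0, -1, 0, 0, 0],
  [1, 0, 0, -3, 0, 0, 0],
  [1, 0, 0, -4, 0, 0, 0],
  [1, 0, 0, -5, 0, 0, 0],
  [1, 0, 0, -5, 0, 0, 0],
  [1, 0, 0, -5, 0, 0, 0],
])

```text
clock: 18.1
position: [556.9, 287.1, 316.6]
ee_rot: [-0.676, 0.737, -0.0, 0.001]
contact_force: [1.6, 1.7, -0.5]
gripper_width: 85.3
```

>>> servo_tool([
  [1, -3, 0, -2, 0, 0, 0],
  [0.5, -4, 0, 0, 0, 0, 0],
  [0, -4, 0, 0, 0, 0, 0],
  [0, 0, 0, 0, 0, 0, 0],
  [0, 0, 0, 0, 0, 0, 0],
  [0, 0, 0, 0, 0, 0, 0],
])

```text
clock: 18.7
position: [566.8, 396.3, 333.9]
ee_rot: [-0.676, 0.737, -0.0, 0.0]
contact_force: [0.3, 0.9, 0.3]
gripper_width: 11.9
```

```bash
python3 - <<'E'
from h import *
g=snap('wrist','w6',(160,20,400,200),3)
x=[557.2,291.7,-.086];c,s=np.cos(x[2]),np.sin(x[2])
W=lambda q:(x[0]+c*q[0]-s*q[1],x[1]+s*q[0]+c*q[1],q[2])
for q in [(0,0,122),(29,-21,100),(-29,-21,100),(29,21,100),(-29,21,100),(0,91,185),(0,50,136)]:
  print(q,((proj(g,W(q))-[160,20])*3).round(1))
plan(W((0,125,172)),x[2]-np.pi/2)
E
```

```text
(0, 0, 122) [274.4 147.6]
(29, -21, 100) [194.2  90.7]
(-29, -21, 100) [354.5  90.5]
(29, 21, 100) [197.3 213.4]
(-29, 21, 100) [351.8 213.1]
(0, 91, 185) [274.7 444.8]
(0, 50, 136) [274.6 298.8]
t 18.75 pos [566.9 396.1 334.2] psi -1.6587 tilt z [ 7.e-04  3.e-04 -1.e+00] w 4.6 F [ 1.1  0.2 -0.5]
shift cm (tool) [-2.01  0.08 16.22] yaw deg about tool z -0.11
```

View pics/w6.png

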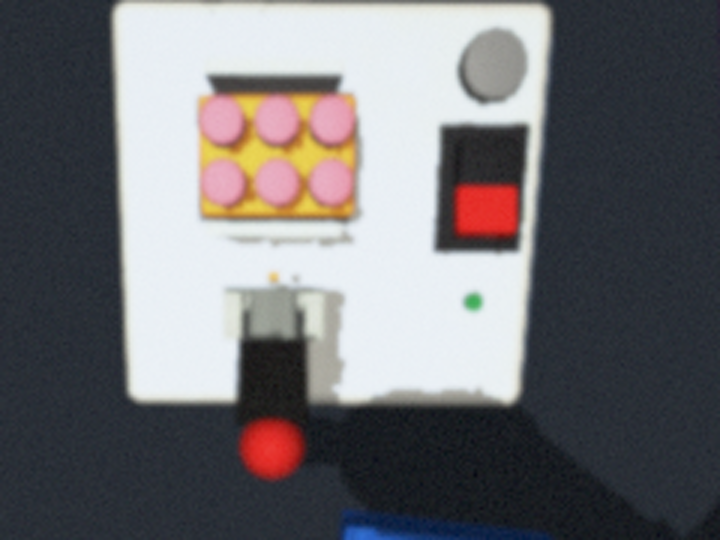

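The rack stands seated between the fences: the block spans (200–356, 95–217), about 1 mm off centre along x, and the clamp is still open with its knob at (272,449). Now the clamp push with shut fingers, from outside the knob.

>>> servo_tool([
  [0, -2.5, 0.1, 0, 0, 0, 0],
  [0, 0, 0, 3, 0, 0, 0],
  [0, 0, 0, 4, 0, 0, 0],
  [0, 0, 0, 4, 0, 0, 0],
  [0, 0, 0, 3, 0, 0, 0],
  [0, 0, 0, 1.6, 0, 0, 0],
  [0, 0, 0, 0, 0, 0, 0],
  [0, 0, 0, 0, 0, 0, 0],
  [0, 0, 0, 0, 0, 0, 0],
])

```text
clock: 19.65
position: [568.9, 422.3, 179.8]
ee_rot: [-0.676, 0.737, -0.0, 0.002]
contact_force: [0.1, -0.0, -0.0]
gripper_width: -0.0
```

```bash
python3 - <<'E'
from h import *
x=[557.2,291.7,-.086];c,s=np.cos(x[2]),np.sin(x[2])
W=lambda q:(x[0]+c*q[0]-s*q[1],x[1]+s*q[0]+c*q[1],q[2])
plan(W((0,60,178)),x[2]-np.pi/2)
E
```

```text
t 19.65 pos [568.9 422.3 179.8] psi -1.6582 tilt z [ 0.0029  0.0025 -1.    ] w -0.0 F [ 0.1 -0.  -0. ]
shift cm (tool) [7.11 0.04 0.16] yaw deg about tool z -0.08
```

>>> servo_tool([
  [0, 0.6, 0, 0, 0, 0, 0],
  [0, 0.6, 0, 0, 0, 0, 0],
  [0, 0.6, 0, 0, 0, 0, 0],
  [0, 0.6, 0, 0, 0, 0, 0],
  [0, 0.6, 0, 0, 0, 0, 0],
  [0, 0.6, 0, 0, 0, 0, 0],
  [0, 0.6, 0, 0, 0, 0, 0],
  [0, 0.6, 0, 0, 0, 0, 0],
  [0, 0.6, 0, 0, 0, 0, 0],
  [0, 0.6, 0, 0, 0, 0, 0],
])

```text
clock: 20.65
position: [562.3, 361.1, 176.8]
ee_rot: [-0.676, 0.737, -0.0, -0.001]
contact_force: [0.9, 0.4, 0.4]
gripper_width: 0.4
```

>>> servo_tool([
  [0, 0.6, 0, 0, 0, 0, 0],
  [0, 0.6, 0, 0, 0, 0, 0],
  [0, 0.4, 0, 0, 0, 0, 0],
  [0, 0, 0, 0, 0, 0, 0],
  [0, 0, 0, 0, 0, 0, 0],
  [0, 0, 0, 0, 0, 0, 0],
])

```text
clock: 21.25
position: [561.4, 346.5, 177.2]
ee_rot: [-0.676, 0.737, -0.0, -0.0]
contact_force: [0.4, 0.3, -0.2]
gripper_width: -0.2
```

>>> servo_tool([
  [0, -2, 0, -4, 0, 0, 0],
  [0, -2, 0, -4, 0, 0, 0],
  [0, 0, 0, -4, 0, 0, 0],
  [0, 0, 0, -3, 0, 0, 0],
  [0, 0, 0, 0, 0, 0, 0],
  [0, 0, 0, 0, 0, 0, 0],
])

```text
clock: 21.85
position: [564.7, 386.6, 327.9]
ee_rot: [-0.676, 0.737, 0.0, 0.001]
contact_force: [-0.1, 0.4, -0.3]
gripper_width: 0.1
```

```bash
python3 - <<'E'
from h import *
g=snap('wrist','w7',(150,0,410,200),3)
x=[557.2,291.7,-.086];c,s=np.cos(x[2]),np.sin(x[2])
W=lambda q:(x[0]+c*q[0]-s*q[1],x[1]+s*q[0]+c*q[1],q[2])
for q in [(0,0,122),(-85,22,76),(0,-14,136)]: print(q,((proj(g,W(q))-[150,0])*3).round(1))
plan(W((-85,22,120)),x[2]-np.pi/2)
E
```

```text
(0, 0, 122) [301.1 235.8]
(-85, 22, 76) [515.6 301.9]
(0, -14, 136) [300.8 186.9]
t 21.9 pos [564.4 386.3 326.4] psi -1.6578 tilt z [-1.5e-03 -5.0e-04 -1.0e+00] w 0.1 F [ 1.   0.3 -0.5]
shift cm (tool) [ 7.28  8.37 20.65] yaw deg about tool z -0.06
```

View pics/w7.png

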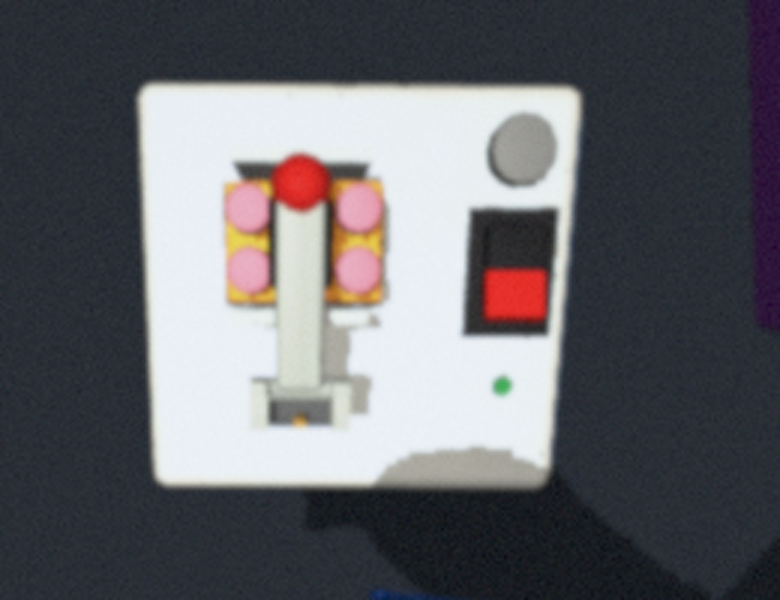

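The clamp lies over the rack: knob at (301,182), arm between the caps, rack unchanged. The red half is centred at (516,294), which agrees with the model. Now I'll press it with the fingertip.

>>> servo_tool([
  [0, 2.4, 2.8, 0, 0, 0, 0],
  [0, 2.4, 2.8, 0, 0, 0, 0],
  [0, 2.28, 2.77, 0, 0, 0, 0],
  [0, 0, 0, 4, 0, 0, 0],
  [0, 0, 0, 5, 0, 0, 0],
  [0, 0, 0, 5, 0, 0, 0],
  [0, 0, 0, 4, 0, 0, 0],
  [0, 0, 0, 2.4, 0, 0, 0],
  [0, 0, 0, 1.5, 0, 0, 0],
  [0, 0, 0, 0, 0, 0, 0],
  [0, 0, 0, 0, 0, 0, 0],
])

```text
clock: 23.0
position: [475.1, 322.6, 107.7]
ee_rot: [-0.676, 0.737, -0.0, -0.001]
contact_force: [0.3, 0.4, 0.6]
gripper_width: -0.2
```

```bash
python3 - <<'E'
from h import *
x=[557.2,291.7,-.086];c,s=np.cos(x[2]),np.sin(x[2])
W=lambda q:(x[0]+c*q[0]-s*q[1],x[1]+s*q[0]+c*q[1],q[2])
plan(W((-85,24,87)),x[2]-np.pi/2)
E
```

```text
t 23.0 pos [475.1 322.6 107.7] psi -1.6577 tilt z [-0.001  -0.0016 -1.    ] w -0.2 F [0.3 0.4 0.6]
shift cm (tool) [-0.03  0.06  2.07] yaw deg about tool z -0.05
```

>>> servo_tool([
  [0, 0, 0.05, 0.5, 0, 0, 0],
  [0, 0, 0, 0.5, 0, 0, 0],
  [0, 0, 0, 0.4, 0, 0, 0],
  [0, 0, 0, 0.3, 0, 0, 0],
  [0, 0, 0, 0, 0, 0, 0],
])

```text
clock: 23.5
position: [474.8, 323.0, 91.2]
ee_rot: [-0.676, 0.737, -0.0, -0.0]
contact_force: [0.3, 0.9, -0.2]
gripper_width: 0.1
```

>>> servo_tool([
  [0, 0, 0, 0.2, 0, 0, 0],
  [0, 0, 0, 0.2, 0, 0, 0],
  [0, 0, 0, 0, 0, 0, 0],
])

```text
clock: 23.8
position: [475.2, 323.7, 87.6]
ee_rot: [-0.676, 0.737, 0.0, 0.001]
contact_force: [-0.6, 0.2, 1.5]
gripper_width: 0.1
```

>>> servo_tool([
  [0, 0, 0, 0.2, 0, 0, 0],
  [0, 0, 0, 0.1, 0, 0, 0],
  [0, 0, 0, 0, 0, 0, 0],
])

```text
clock: 24.1
position: [474.5, 322.5, 83.8]
ee_rot: [-0.676, 0.737, -0.0, -0.001]
contact_force: [-0.4, 0.7, 1.0]
gripper_width: 0.1
```

>>> servo_tool([
  [0, 0, 0, 0.15, 0, 0, 0],
  [0, 0, 0, 0.15, 0, 0, 0],
  [0, 0, 0, 0, 0, 0, 0],
])

```text
clock: 24.4
position: [474.7, 322.5, 83.3]
ee_rot: [-0.676, 0.737, -0.0, -0.0]
contact_force: [-4.6, -2.3, 12.8]
gripper_width: 0.1
```

>>> servo_tool([
  [0, 0, 0, 0.1, 0, 0, 0],
  [0, 0, 0, 0, 0, 0, 0],
  [0, 0, 0, 0, 0, 0, 0],
])

```text
clock: 24.7
position: [474.6, 322.6, 83.2]
ee_rot: [-0.676, 0.737, -0.001, -0.0]
contact_force: [-5.7, -2.0, 17.6]
gripper_width: -0.5
```

Position stopped and the force is rising, so the fingertip is on something rigid. I'll lift off and look.

>>> servo_tool([
  [0, 0, 0, -1, 0, 0, 0],
  [0, 0, 0, -4, 0, 0, 0],
  [0, 0, 0, -5, 0, 0, 0],
  [0, 0, 0, -5, 0, 0, 0],
  [0, -5, 0, -5, 0, 0, 0],
  [0, -3, 0, 0, 0, 0, 0],
  [0, 0, 0, 0, 0, 0, 0],
  [0, 0, 0, 0, 0, 0, 0],
])

```text
clock: 25.5
position: [480.0, 388.0, 264.4]
ee_rot: [-0.676, 0.737, -0.0, -0.001]
contact_force: [0.2, 0.2, 0.0]
gripper_width: 0.2
```

```bash
python3 - <<'E'
from h import *
from fit import cen
g=snap('wrist','w8'); T=g['extrinsics']
x=[557.2,291.7,-.086];c,s=np.cos(x[2]),np.sin(x[2])
W=lambda q:(x[0]+c*q[0]-s*q[1],x[1]+s*q[0]+c*q[1],q[2])
p=proj(g,W((-85,20,75))).astype(int); print(p)
hsv=cv2.cvtColor(g['image'],cv2.COLOR_RGB2HSV)
m=cv2.inRange(hsv,np.array([0,150,90]),np.array([10,255,255])); sub=m[p[1]-30:p[1]+30,p[0]-40:p[0]+40]
v,u=np.nonzero(sub); r=(u.min()+p[0]-40,v.min()+p[1]-30,u.max()+p[0]-40,v.max()+p[1]-30); print(r)
def quad(th):  # th tilt: red outer edge height; top plane offset h
  for h in (4,6):
    o=[]
    for l in (0.5,19.5):
      y=10+l*np.cos(th)-h*np.sin(th); z=70+l*np.sin(th)+h*np.cos(th)
      o.append(np.r_[proj(g,W((-73,y,z))),proj(g,W((-97,y,z)))].round(1))
    print(th,h,o)
quad(.25);quad(-.25);quad(0);quad(.5);quad(-.5)
im=g['image'][:,:,::-1]; x0=max(p[0]-100,0);y0=max(p[1]-60,0); print(x0,y0)
cv2.imwrite('pics/c8.png',cv2.resize(im[y0:y0+130,x0:x0+170],None,fx=4.5,fy=4.5,interpolation=cv2.INTER_CUBIC))
plan(W((-85,24,87)),x[2]-np.pi/2)
E
```

```text
[250 105]
(np.int64(238), np.int64(96), np.int64(262), np.int64(115))
0.25 4 [array([238.3,  94.9, 262.4,  94.9]), array([238.4, 114.2, 262.4, 114.2])]
0.25 6 [array([238.2,  94.4, 262.5,  94.3]), array([238.3, 113.8, 262.4, 113.8])]
-0.25 4 [array([238.3,  97. , 262.4,  97. ]), array([238.8, 115.8, 262. , 115.8])]
-0.25 6 [array([238.3,  97.5, 262.4,  97.5]), array([238.7, 116.4, 262.1, 116.4])]
0 4 [array([238.3,  96. , 262.4,  96. ]), array([238.6, 115.6, 262.2, 115.6])]
0 6 [array([238.2,  96. , 262.4,  95.9]), array([238.5, 115.7, 262.3, 115.7])]
0.5 4 [array([238.3,  93.9, 262.4,  93.9]), array([238.2, 111.6, 262.5, 111.6])]
0.5 6 [array([238.2,  92.8, 262.5,  92.8]), array([238.1, 110.6, 262.6, 110.6])]
-0.5 4 [array([238.4,  97.9, 262.3,  97.9]), array([238.9, 114.7, 261.9, 114.7])]
-0.5 6 [array([238.3,  98.9, 262.4,  98.9]), array([238.9, 115.7, 261.9, 115.7])]
150 45
t 25.55 pos [480.  387.4 264.4] psi -1.6579 tilt z [-0.0019 -0.0022 -1.    ] w 0.2 F [ 0.2 -0.2 -0.4]
shift cm (tool) [ 6.43 -0.05 17.76] yaw deg about tool z -0.07
```

View pics/c8.png

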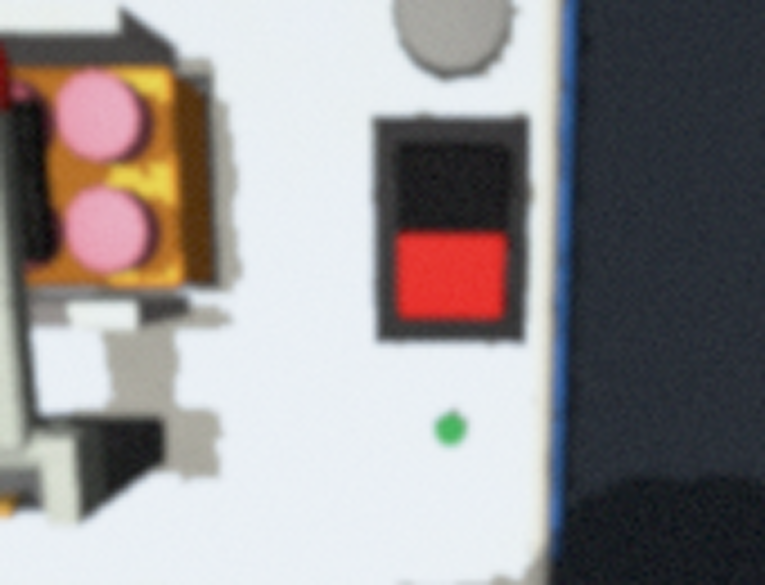

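```bash
python3 - <<'E'
from h import *
x=[557.2,291.7,-.086];c,s=np.cos(x[2]),np.sin(x[2])
W=lambda q:(x[0]+c*q[0]-s*q[1],x[1]+s*q[0]+c*q[1],q[2])
for f in('w4','w6','w7','w8'):
  g=load(f)
  # column profile along mixer y at z=74, mean over x -93..-77
  ys=np.arange(-18,40,1.); out=[]
  for y in ys:
    v=[]
    for xx in np.arange(-92,-77,2.):
      p=proj(g,W((xx,y,74))).astype(np.float32); v.append(cv2.getRectSubPix(np.ascontiguousarray(g['image']),(1,1),tuple(map(float,p)))[0,0])
    out.append(np.mean(v,0))
  out=np.array(out).round().astype(int)
  cy=(np.array([c,s])@0 if 0 else 0); T=g['extrinsics'][:3,3]; print(f,'cam mixer y',round(-s*(T[0]-x[0])+c*(T[1]-x[1]),1),'z',round(T[2]))
  print(' '.join(f'{int(y)}:{a[0]},{a[1]}' for y,a in zip(ys,out)))
E
```

```text
w4 cam mixer y 13.1 z 430
-18:233,239 -17:234,239 -16:232,239 -15:224,230 -14:192,200 -13:131,136 -12:75,77 -11:50,50 -10:46,46 -9:43,43 -8:40,40 -7:38,38 -6:39,39 -5:40,40 -4:41,41 -3:41,41 -2:42,41 -1:42,42 0:43,42 1:42,42 2:42,42 3:41,42 4:42,41 5:42,42 6:44,43 7:48,43 8:70,42 9:118,41 10:172,43 11:211,45 12:226,46 13:229,47 14:230,47 15:229,46 16:230,46 17:230,48 18:231,47 19:231,48 20:231,48 21:231,47 22:231,48 23:231,48 24:230,48 25:227,46 26:216,43 27:189,38 28:148,34 29:103,35 30:66,38 31:50,44 32:48,48 33:72,73 34:120,125 35:174,182 36:212,220 37:229,236 38:234,239 39:234,240
w6 cam mixer y 29.4 z 466
-18:231,237 -17:233,239 -16:232,238 -15:226,233 -14:207,217 -13:159,166 -12:104,107 -11:65,66 -10:50,50 -9:45,44 -8:42,41 -7:39,39 -6:39,40 -5:40,40 -4:40,40 -3:40,40 -2:41,41 -1:42,42 0:43,44 1:42,42 2:41,41 3:42,42 4:43,43 5:43,43 6:42,42 7:46,42 8:63,42 9:110,41 10:167,43 11:208,45 12:225,46 13:229,47 14:229,46 15:229,46 16:230,47 17:230,47 18:230,46 19:230,47 20:230,47 21:231,48 22:231,47 23:230,47 24:230,47 25:227,45 26:217,43 27:186,36 28:144,33 29:103,34 30:70,38 31:53,4
[... 566 characters left out ...]
29:99,35 30:69,40 31:53,43 32:51,51 33:68,70 34:114,118 35:172,179 36:212,218 37:228,234 38:233,239 39:234,240
w8 cam mixer y 13.9 z 396
-18:234,239 -17:233,239 -16:232,238 -15:226,232 -14:197,204 -13:137,142 -12:82,83 -11:63,62 -10:60,60 -9:56,55 -8:44,44 -7:30,29 -6:28,28 -5:30,30 -4:30,30 -3:31,30 -2:31,30 -1:30,29 0:30,30 1:29,29 2:29,30 3:30,28 4:30,30 5:30,31 6:30,31 7:30,30 8:30,29 9:38,28 10:77,30 11:144,38 12:202,47 13:226,53 14:231,54 15:231,54 16:231,54 17:231,54 18:231,53 19:231,52 20:231,53 21:231,52 22:231,52 23:231,52 24:231,52 25:231,50 26:231,51 27:227,50 28:207,47 29:157,48 30:99,52 31:64,55 32:60,60 33:77,79 34:130,135 35:191,198 36:225,232 37:233,239 38:234,240 39:234,240
```

The rocker has flipped. In the same mixer frame, the red half's edges moved from y 9.3/27.6 to 10.8/29.3 mm, as predicted for the swing to on. The black half's shade also changed (42 to 30), so the rigid feel was its end stop. The last picture shows the clamp arm still over the rack, with the gripper clear above. Handing in.

```bash
python3 - <<'E'
from h import *
plan((480,387,264)); print(job_done())
E
```

```text
t 25.55 pos [480.  387.4 264.4] psi -1.6579 tilt z [-0.0019 -0.0022 -1.    ] w 0.2 F [ 0.2 -0.2 -0.4]
shift cm (tool) [ 0.04 -0.    0.04] yaw deg about tool z None
the job is handed in; nothing more can be done
None
```

The job is done and handed in at 25.6 s. I took the pink-capped rack from the stand's middle bay and set it down once on free bench. I regripped it by its ends, stood it between the mixer's fences and let it go. Then I pushed the toggle clamp over it and pressed the red half of the rocker with the shut fingertips.

**Last checks:**
- **Rack:** seated between the fences, about 1 mm off centre along them.
- **Clamp:** lying across the rack, with the knob where the model puts it when shut.
- **Rocker:** the red half's edges moved 1.5–1.7 mm, as predicted for "on", and the black half's shade changed. I judged "on" from this shift, because the LED beside the rocker was green both before and after. The press ended on a hard stop at about 18 N.
- **Other objects:** nothing but the pink rack, the clamp knob and the rocker was meant to be touched, and no unexpected contact force showed. I took no final overview picture of the other racks and bench items.

**Disagreement:** the first pose of the mixer, from the fixed cameras, was about 5 mm off in y from the wrist camera's. I used the wrist camera's, and it matched the fences to about 1 px before lowering.

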